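Shut up the resin curing box

ROBOT

A 6-joint arm with a two-finger parallel gripper is mounted at the origin on the work surface. World frame = base frame: x ahead of the robot, y to its left, z up, the work surface at z = 0. Lengths are in mm, angles in rad, forces in N, time in s.
With the tool pointing down it reaches from about 250 to 775 mm from the base axis. Payload 4 kg.
Tool frame: the origin (TCP) lies at the very end of the fingers, on their centre line; the grasp point (between the pads) lies 19 mm behind it; z points along the fingers, y is the line along which they close (so a half turn about z gives the same grasp; the last joint's range is limited). The gripper opens to 85 mm and grips with 20 to 120 N. Pads are 22 mm wide; open, the fingers measure 114 mm over their backs; the gripper's body (76 mm by 85 mm) begins 54 mm behind the grasp point. The pads swing forward as they close: fully open they stand 13 mm farther back than shut.
Start: joints at [1.183, 0.087, 1.371, -0, 1.684, -0.103], TCP at [154.541, 527.862, 202.341] pointing down, gripper open.
Joint ranges: [-3.1, 3.1], [-0.76, 2.03], [0.27, 2.55], [-1.08, 4.22], [0.17, 2.65], [-2.57, 2.57]. Speed limits (rad/s): [2.79, 2.79, 3.14, 3.14, 3.14, 3.14].

INTERFACE

Orientations are given as a rotation vector (axis times angle).
In Python, from workcell import readout, cams, ticket gives the robot as it stands.
- The arm moves only by the tool apply_moves, never from a script. Its argument "deltas" is a list of rows, each a list of 7 numbers: the shift along the world's x, y, z in cm, then the turn, a rotation vector about the world's x, y, z in rad, then the finger opening in cm, from 0 to 8.54. A call has 1 to 5 rows; each row is the pose to reach, as a shift and turn from the pose commanded when the call began; what a row does not reach only later rows make up. A row lasts 1/12 s, in which the tool goes at most 41.7 mm and 7.16 degrees, less where a joint would pass 70% of its speed; a pose out of reach is approached as far as the arm can. A call with a gripper value outside its range is refused whole. The fingers move at their own pace and stop on an object; "newtons" is the grip in N (left out, the last holds). Time passes only in rows, so rows that repeat a pose let the fingers close. It gives the time, the measured TCP pose, the force, the opening and the grip force at its end, in the units of the state.
- readout.state(): the state, without advancing time (a new reading comes with each control period).
- cams.read_camera(name): name is "side" or "top"; returns (picture, depth): 400x640x3 uint8, red, green, blue; 400x640 float32, mm along the optical axis (not along the pixel's ray), 0 where there is no reading.
- cams.calibration(name): a dict with "camera_matrix" (3x3 intrinsics, pixels), "R" (3x3) and "t" (3): a world point X has camera coordinates R X + t. Camera axes: x right, y down, z forward; pixel columns grow to the right and rows downward; lengths in mm; the calibration is good to about 2 mm. A picture is of the moment at which its call begins. calibration takes no time and is no camera call.
- ticket.job_done(): hands the job in; it is judged then, once.
The state is a dict: "time": time; "joints": joint angles; "qvel": joint speeds; "effort": joint torques, N m; "ee_pos": TCP position; "orientation": TCP orientation; "wrist_force": force on the tool from outside, world axes, zero at the start; "wrist_torque": the same for the moment, N m; "width": finger opening in mm; "grasp_force": force on a finger pad.
Only numpy, scipy, OpenCV 4.12 (cv2) and the standard library are available. Lean on these libraries where they do the work, as an engineer would, in place of code of your own. Each camera call takes 0.05 s, during which the arm holds its last target. There are 200 camera calls.

TASK

First take the broken casting (the one with a straight edge where a segment is missing) out of the curing box and put it into the dark grey reject bin, leaving the two whole castings where they lie. Then, with the lid still open, turn the slotted quarter-turn fastener on the box's front ledge until its slot lines up with the tongue of the lid, and only after that push the sprung lid shut with the fingers. Finish while still holding the lid pressed flush on the box, the fingers on it: let go and it springs open again; leave the jar, the dropper bottle and the cup alone.

Things in the scene. Friction and masses are not known exactly. Their poses are not given: they have to be found in the camera images.
- box: Grey fixed curing box, 300 x 280 mm, open top, rim 70 mm high. Origin on the table under the tray; x away from the robot, y left, z up. Inner floor at 30 mm; tray inside x -105..115, y +-132 mm; flat front ledge at rim height, x -175..-105. Lid hinged on the far rim. Three castings in a row along y near x = -40 mm, 80 mm apart, in any order.
- fastener_grip (a point): On the fastener's axis (box x -142 mm, y 0), 22 mm above the ledge, the height to grip. The fastener: two parallel upright steel plates on a 42 mm disc 4 mm thick, 38 mm long, 20 mm wide over both, 6 mm slot between, tops 28 mm above the ledge. Grip it across the 20 mm. The point's x axis runs along the slot and turns with it.
- fastener (a joint): Angle of the slot from the box's x axis, rad, counter-clockwise from above. 0: in line with the lid's tongue (4 mm blade at the middle of the lid's front edge, in the box's xz plane). Starts 0.8 to 1.4: turn it clockwise. No stop or click at 0 (range -0.7 to 1.65); stays where left (friction 0.05 N m).
- lid (a joint): Opening angle of the lid, rad: 0 shut flush on the rim (hard stop); starts 1.25 to 1.4, nearly upright, leaning a little towards the robot. A spring opens it: held shut it pushes back with about 4 to 6 N at point panel_press; released it springs open. When nearly upright it takes under 2 N to push.
- lid_hinge (a point): Middle of the lid's hinge axis, 120 mm beyond the box's origin in box x, 71 mm above the table. The axis runs along the box's y.
- panel_edge (a point): Middle of the lid's free front edge. The lid's aluminium plate, 222 mm from hinge to free front edge, 280 mm wide, 10 mm thick. Shut, it runs from the hinge towards the robot (box -x), outer face up. Open, the outer face looks away from the robot and up: push it shut from behind, first towards the robot, then down.
- panel_press (a point): Point to push on: middle of the lid's outer face, 190 mm from the hinge axis, on the surface (10 mm outward from the axis plane).
- reject: Broken blue resin casting: scalloped puck 50 mm across, 20 mm thick, 25 to 50 g, one segment missing: straight edge 8 mm from the disc's centre on its own +y side. Origin: underside, disc's centre. Grip along its own x axis (49 mm wide); at the start that axis lies within 0.35 rad of the box's x axis. Lies flat on the inner floor.
- good_a: Whole blue casting: scalloped round puck 50 mm across, 20 mm thick, 45 g, lying flat in the box. Origin: centre of the underside. Stays there.
- good_b: The other whole casting, the same as good_a. Stays there.
- bin: Dark grey plastic reject bin to the right of the box, fixed, 135 mm square outside, 65 mm high, open on top, walls 4 mm, floor 4 mm. Origin: centre of the underside.
- jar: White jar with a blue lid, 62 mm across, 62 mm high, standing left of the box. Leave alone. Origin: centre of the underside.
- dropper: White dropper bottle, 34 mm across, 95 mm high, standing left of the box. Leave alone. Origin: centre of the underside.
- cup: White mixing cup, 72 mm across at the mouth, 95 mm high, standing behind the bin. Leave alone. Origin: centre of the underside.
Not all that is in view belongs to the job. What is shaped like the reject but purple or yellow is not meant. There is more than one size of the bin; the job needs the larger.

How it is judged (in metres and radians):
On the way, in this order (a step that is already met when the one before it is completed fails the run):
1. the broken casting lies released in the reject bin (x of reject in the frame of bin between -0.065 and 0.065 m and y of reject in the frame of bin between -0.065 and 0.065 m and z of reject in the frame of bin below 0.045 m and contact force between reject and the fingers below 0.1 N and linear speed of reject below 0.03 m/s), for 0.2 s.
2. the fastener's slot is in line with the lid's tongue (within 0.15 rad) while the lid is still open (value of joint fastener between -0.15 and 0.15 rad and value of joint lid above 0.8 rad), for 0.2 s.
3. the lid is pushed shut by the fingers (value of joint lid below 0.035 rad and contact force between the fingers and lid above 3.5 N), for 0.2 s.
At the end, for the whole second after the job is handed in: The broken casting lies in the bin; the slot is within 0.17 rad of the tongue's line; the lid is shut to within 0.035 rad with the fingers pressing on it with more than 3.5 N; both whole castings and the three bystanders are within 30 mm of where they began (all of step 1 and all of step 3 and value of joint fastener between -0.17 and 0.17 rad and distance of each of good_a, good_b, jar, dropper, cup from where it was at the start of the episode below 0.03 m); the arm keeps its last pose, push and grip.
It fails at once if a whole casting moved by more than 40 mm (distance of any of good_a, good_b from where it was at the start of the episode above 0.04 m).
It fails at once if the jar, dropper bottle or cup moved by more than 40 mm (distance of any of jar, dropper, cup from where it was at the start of the episode above 0.04 m).
It fails at once if the lid pushed shut before the slot is aligned (value of joint lid below 0.4 rad and not (value of joint fastener between -0.2 and 0.2 rad)).
It also fails if it takes over 64 s, if anything falls off the work surface, if the arm or the gripper's body presses on something with over 40 N, if the wrist force passes 120 N, or if a joint passes its speed limit or range.

## Working session

There is one attempt and no reset: what is moved stays moved. The work goes in short steps, Python scripts to look and compute and a tool call to move; the robot and the scene stay as the last step left them, time stands still between calls to the robot, and variables do not carry over. Pictures are saved under pics/ and viewed, at most 10 in all, crops included, and the job is handed in when it is done.

Besides the shell and the picture viewer there is one more tool, called after "Call:" as name([rows], argument=value, ...), one row to a line, values as JSON. apply_moves: Moves the arm, as the interface text tells. Its arguments: {"type":"object","properties":{"deltas":{"type":"array"},"newtons":{"type":"number"}},"required":["deltas"]}

```bash
mkdir -p pics; ls
python3 - <<'E'
from workcell import readout,cams
import cv2,numpy as np
print(readout.state())
for n in("top","side"):
    p,d=cams.read_camera(n); cv2.imwrite(f"pics/{n}0.png",p[:,:,::-1]); np.savez(f"{n}0.npz",p=p,d=d)
    print(cams.calibration(n))
E
```

```text
pics
{'time': 0.0, 'joints': array([ 1.18287361e+00,  8.79119406e-02,  1.37229569e+00,  2.77659576e-05,
        1.68358693e+00, -1.03069196e-01]), 'qvel': array([ 4.12993936e-04,  1.05850528e-03,  7.25584701e-04, -3.03535159e-04,
        3.18008895e-04,  4.79828861e-06]), 'effort': array([-7.07453310e-04, -3.51864874e+01, -3.13270783e+01, -5.51973358e-05,
        1.07209649e-02,  2.87977855e-05]), 'ee_pos': array([154.32021605, 527.30972476, 201.14171019]), 'orientation': array([-0.44585079, -3.10922499,  0.0033439 ]), 'wrist_force': array([-0.22958577, -0.4340452 , -0.02511013]), 'wrist_torque': array([ 0.02434331,  0.03008796, -0.02919995]), 'grasp_force': 0.0, 'width': 85.59995113423734}
{'camera_matrix': array([[495.43601794,   0.        , 313.67274796],
       [  0.        , 495.43601794, 204.0446187 ],
       [  0.        ,   0.        ,   1.        ]]), 'R': array([[-0.02118948, -0.99958669,  0.01942833],
       [-0.98756215,  0.01789848, -0.15620707],
       [ 0.15579477, -0.02249663, -0.98753324]]), 't': array([  31.78397716,  512.97468836, 1374.09179967])}
{'camera_matrix': array([[496.52659749,   0.        , 324.23668817],
       [  0.        , 496.52659749, 199.90407438],
       [  0.        ,   0.        ,   1.        ]]), 'R': array([[ 0.86815051, -0.49623888,  0.00785295],
       [-0.35165438, -0.6262172 , -0.6958385 ],
       [ 0.35021977,  0.60133102, -0.71815536]]), 't': array([-411.01512589,  238.08398161, 1182.15715067])}
```

View pics/top0.png

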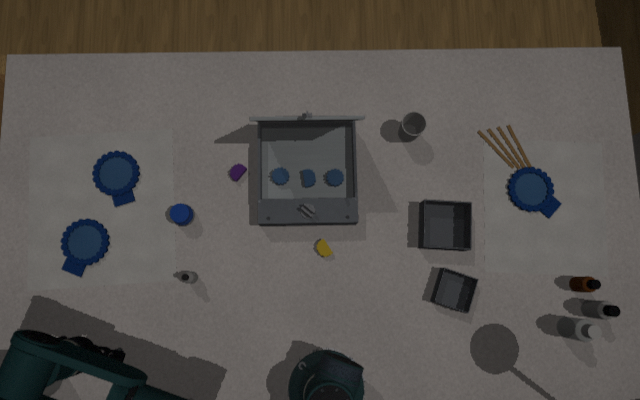

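View pics/side0.png

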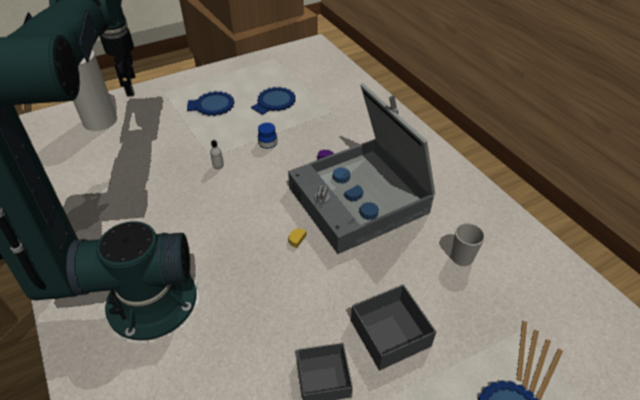

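The top view shows the box at about (307,170), with blue castings at (279,176), (308,178) and (334,178). The fastener is at (307,211), the larger bin at (445,225) and a smaller bin at (454,290). The cup is at (413,125), the jar at (181,215) and the dropper at (186,277). The side view shows the lid nearly upright.

These could be taken for the reject: the three blue castings above, a purple piece at (237,172) and a yellow piece at (323,248). The purple and yellow ones are ruled out by colour. The middle one (308,178) looks broken, so I'll check it in a crop.

```bash
cat > h.py <<'E'
import numpy as np,cv2
from workcell import cams
def world(n,d):
    c=cams.calibration(n);K=c["camera_matrix"];v,u=np.mgrid[:400,:640]
    P=np.stack([(u-K[0,2])/K[0,0]*d,(v-K[1,2])/K[1,1]*d,d],-1)
    return (P-c["t"])@c["R"]
def proj(n,X):
    c=cams.calibration(n);q=(np.atleast_2d(X)@c["R"].T+c["t"])@c["camera_matrix"].T
    return q[:,:2]/q[:,2:]
E
python3 - <<'E'
from h import *
z=np.load("top0.npz");p,d=z["p"],z["d"];s=np.load("side0.npz")
a=cv2.resize(p[105:230,240:370,::-1],None,fx=4.5,fy=4.5,interpolation=cv2.INTER_CUBIC)
b=cv2.resize(s["p"][155:230,300:400,::-1],(200*1,150),interpolation=cv2.INTER_CUBIC)
im=np.zeros((max(len(a),150),a.shape[1]+200,3),np.uint8);im[:len(a),:a.shape[1]]=a;im[:150,a.shape[1]:]=b
cv2.imwrite("pics/crop0.png",cv2.convertScaleAbs(im,alpha=1.7))
W=world("top",d)
hsv=cv2.cvtColor(p,cv2.COLOR_RGB2HSV)
m=((hsv[...,0]>95)&(hsv[...,0]<118)&(hsv[...,1]>110)).astype(np.uint8);m[:,:262]=0;m[:,355:]=0;m[:150]=0;m[200:]=0
n,l,st,ce=cv2.connectedComponentsWithStats(m)
for i in range(1,n):
    if st[i,4]>60:
        P=W[l==i];P=P[P[:,2]>40];r=cv2.minAreaRect(P[:,:2].astype(np.float32))
        print(i,st[i],ce[i].round(1),np.median(P,0).round(1),"mid",((P.min(0)+P.max(0))/2).round(1),r)
# box outline at rim height
R=(abs(W[...,2]-70)<6);R[:,:240]=0;R[:,375:]=0;R[:115]=0;R[240:]=0
n,l,st,ce=cv2.connectedComponentsWithStats(R.astype(np.uint8))
i=1+st[1:,4].argmax();P=W[l==i];print("rim",len(P),P.min(0),P.max(0),cv2.minAreaRect(P[:,:2].astype(np.float32)),np.median(P[:,2]))
# bin rim
R=(abs(W[...,2]-65)<6);R[:,:410]=0;R[:,480:]=0;R[:190]=0;R[260:]=0
P=W[R];print("bin",len(P),cv2.minAreaRect(P[:,:2].astype(np.float32)),np.median(P[:,2]))
# fastener
R=(W[...,2]>84)&(W[...,2]<106);R[:,290:325]&=True;R[:,:290]=0;R[:,325:]=0;R[:200]=0;R[225:]=0
P=W[R];print("fast",len(P),cv2.minAreaRect(P[:,:2].astype(np.float32)),np.median(P,0))
R=np.zeros_like(R);R[100:128,245:370]=1;R&=W[...,2]>120
P=W[R];print("lid",len(P),P.min(0),P.max(0))
R=np.zeros_like(R);R[250:256,370:380]=1;print("table z",np.median(W[R],0))
E
```

```text
1 [272 168  17  17 198] [280.  175.7] [595.7 116.3  50.1] mid [456.1  96.5 739. ] ((458.4917297363281, 77.30146789550781), (331.0391540527344, 44.44507598876953), 15.839814186096191)
2 [327 169  16  17 193] [334.8 177.2] [588.5 -40.5  49.9] mid [590.  -39.4  49.4] ((589.0109252929688, -40.21267318725586), (43.60064697265625, 44.98676681518555), 26.5982666015625)
3 [303 170  12  17 155] [308.6 177.5] [589.5  36.   50.2] mid [588.1  34.8  49.4] ((588.98388671875, 33.62474822998047), (47.00575256347656, 30.554576873779297), 6.727649688720703)
rim 2886 [ 454.75813537 -100.87638592   64.00895083] [750.68581541 178.06001365  75.99149734] ((602.95458984375, 38.63533020019531), (278.19708251953125, 295.7686767578125), 89.79241943359375) 69.83544574024259
bin 345 ((445.50469970703125, -350.2422790527344), (138.83563232421875, 135.81442260742188), 85.62152099609375) 64.65730169634327
fast 84 ((488.1537780761719, 40.01978302001953), (37.35742950439453, 20.694698333740234), 47.44818878173828) [487.85076647  41.33680754  97.28486381]
lid 637 [293.19155762 -99.8498921  225.42846904] [ 703.07038916  179.69271811 1436.47408356]
table z [ 3.74520308e+02 -1.52203134e+02 -3.12341881e-01]
```

View pics/crop0.png

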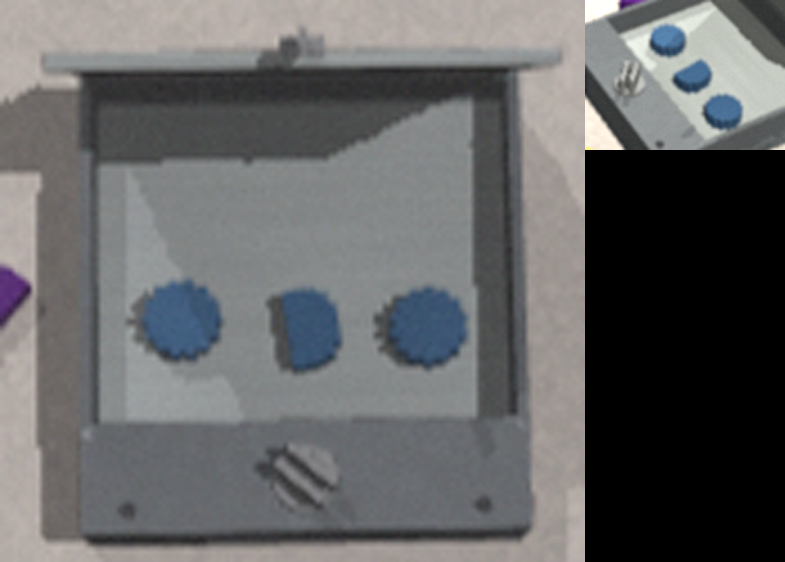

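The crop confirms it. The middle casting at crop (310,330), top view (308,178), has a straight edge on its left and is the reject; the other two are whole. The slot at crop (300,475) lies at about 45°. I'll move above the reject now.

Call:
apply_moves([
  [2.7,-3,0,0,0,-0.078,6.5],
  [5.4,-6,0,0,0,-0.156,6.5],
  [8.1,-9,0,0,0,-0.234,6.5],
  [10.8,-12,0,0,0,-0.312,6.5],
  [13.5,-15,0,0,0,-0.39,6.5],
], newtons=40)

```text
time: 0.52
ee_pos: [290.1, 376.2, 201.8]
orientation: [-1.044, -2.963, 0.001]
wrist_force: [1.2, 0.6, 0.1]
width: 65.2
grasp_force: 0.0
```

Call:
apply_moves([
  [2.7,-3,0,0,0,-0.078,6.5],
  [5.4,-6,0,0,0,-0.156,6.5],
  [8.1,-9,0,0,0,-0.234,6.5],
  [10.8,-12,0,0,0,-0.312,6.5],
  [13.5,-15,0,0,0,-0.39,6.5],
])

```text
time: 0.93
ee_pos: [425.2, 226.1, 202.0]
orientation: [-1.6, -2.703, 0.0]
wrist_force: [0.8, -0.2, -0.4]
width: 64.7
grasp_force: 0.0
```

Call:
apply_moves([
  [2.7,-3,0,0,0,-0.078,6.5],
  [5.4,-6,0,0,0,-0.156,6.5],
  [8.1,-9,0,0,0,-0.234,6.5],
  [10.8,-12,0,0,0,-0.312,6.5],
  [13.5,-15,0,0,0,-0.39,6.5],
])

```text
time: 1.35
ee_pos: [560.3, 76.0, 201.7]
orientation: [-2.093, -2.341, 0.001]
wrist_force: [-0.1, 0.3, 0.5]
width: 65.2
grasp_force: 0.0
```

Call:
apply_moves([
  [2.9,-4.1,-3,0,0,0,6.5],
  [2.9,-4.1,-6,0,0,0,6.5],
  [2.9,-4.1,-8,0,0,0,6.5],
  [2.9,-4.1,-8,0,0,0,6.5],
])

```text
time: 1.68
ee_pos: [584.6, 35.6, 114.5]
orientation: [-2.084, -2.336, 0.014]
wrist_force: [0.2, 0.0, -1.0]
width: 64.7
grasp_force: 0.0
```

Call:
apply_moves([
  [0,0,-2.5,0,0,0,6.5],
  [0,0,-5,0,0,0,6.5],
  [0,0,-7,0,0,0,6.5],
  [0,0,-8.9,0,0,0,6.5],
  [0,0,-8.9,0,0,0,6.5],
])

```text
time: 2.1
ee_pos: [585.6, 37.7, 30.0]
orientation: [-2.084, -2.343, 0.007]
wrist_force: [-0.4, 1.0, -1.5]
width: 64.8
grasp_force: 0.0
```

Call:
apply_moves([
  [0,0,0,0,0,0,6.0],
  [0,0,0,0,0,0,5.0],
  [0,0,0,0,0,0,4.0],
  [0,0,0,0,0,0,4.0],
  [0,0,0,0,0,0,4.0],
])

```text
time: 2.52
ee_pos: [589.5, 36.9, 35.0]
orientation: [2.087, 2.345, 0.003]
wrist_force: [0.2, 0.5, 0.1]
width: 39.9
grasp_force: 0.0
```

Run:
```python
from h import *
p,d=cams.read_camera("side")
a=cv2.resize(p[130:230,290:430,::-1],None,fx=5,fy=5,interpolation=cv2.INTER_CUBIC)
cv2.imwrite("pics/s1.png",cv2.convertScaleAbs(a,alpha=1.7))
```

```text
(no output)
```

View pics/s1.png

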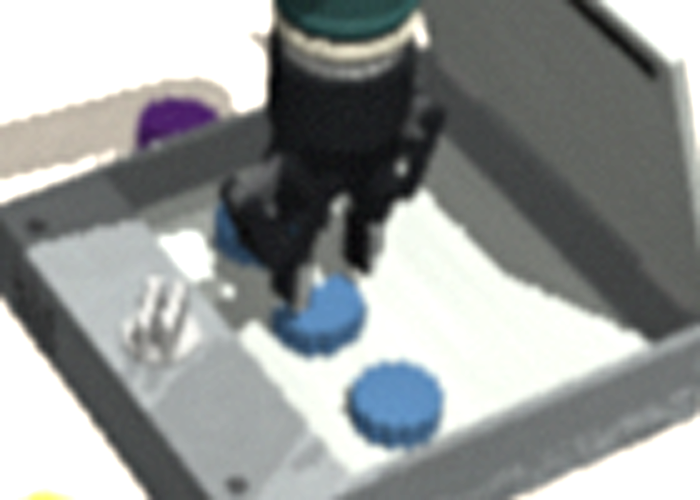

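Run:
```python
from h import *
f=lambda X:((proj("side",X)-[290,130])*5).round(0)
print("tips z40",f([[569,35,40],[609,39,40]]),"z52",f([[569,35,52],[609,39,52]]))
for cy in(28,34,40,46):
    t=np.linspace(0,2*np.pi,5)[:4];print(cy,f(np.c_[589+25*np.cos(t),cy+25*np.sin(t),0*t+50]).tolist())
p,d=cams.read_camera("side");W=world("side",d)
hsv=cv2.cvtColor(p,cv2.COLOR_RGB2HSV)
m=((hsv[...,0]>95)&(hsv[...,0]<118)&(hsv[...,1]>110)).astype(np.uint8);m[:,:325]=0;m[:,385:]=0;m[:160]=0;m[222:]=0
n,l,st,ce=cv2.connectedComponentsWithStats(m)
for i in range(1,n):
    if st[i,4]>30:
        P=W[(l==i)&(abs(W[...,2]-50)<4)];print(st[i],P.min(0),P.max(0),np.median(P,0),np.percentile(P,[3,97],axis=0))
s=np.load("side0.npz")
W=world("side",s["d"]);hsv=cv2.cvtColor(s["p"],cv2.COLOR_RGB2HSV)
m=((hsv[...,0]>95)&(hsv[...,0]<118)&(hsv[...,1]>110)).astype(np.uint8);m[:,:325]=0;m[:,385:]=0;m[:160]=0;m[222:]=0
n,l,st,ce=cv2.connectedComponentsWithStats(m)
for i in range(1,n):
    if st[i,4]>30:
        P=W[(l==i)&(abs(W[...,2]-50)<4)];print("0",st[i],P.min(0),P.max(0),np.median(P,0))
```

```text
tips z40 [[290. 328.]
 [347. 299.]] z52 [[291. 313.]
 [349. 284.]]
28 [[367.0, 295.0], [305.0, 283.0], [290.0, 327.0], [353.0, 339.0]]
34 [[361.0, 289.0], [299.0, 277.0], [284.0, 320.0], [347.0, 332.0]]
40 [[355.0, 282.0], [293.0, 270.0], [279.0, 313.0], [341.0, 325.0]]
46 [[349.0, 275.0], [288.0, 264.0], [273.0, 306.0], [335.0, 319.0]]
[334 172   7  10  35] [571.07567196 107.08608161  47.51806238] [580.90760802 129.14822351  53.85372319] [575.572297   116.37951942  49.92426737] [[571.17827945 107.16768656  47.6278341 ]
 [580.33050561 128.2802538   53.29413605]]
[345 186  17  14 155] [563.22362741  16.29208457  46.0685313 ] [609.47498023  47.4337222   53.98420408] [588.35112545  29.73023828  50.3901718 ] [[565.83069982  16.93136206  46.44125268]
 [606.81881531  46.12717134  53.61665058]]
[361 203  17  16 212] [562.56935297 -66.89827542  46.09707279] [608.63324254 -21.4721526   53.63722743] [584.74427488 -42.91218731  50.12491005] [[565.53260838 -64.10614775  46.5666919 ]
 [605.08042302 -23.71088207  52.9123841 ]]
0 [334 168  15  14 173] [571.65903175  90.32271726  46.07487184] [615.42788787 135.21950666  53.73993699] [593.37910005 112.76276412  49.72108667]
0 [345 186  17  14 169] [562.74853483  14.05492519  46.04673254] [609.43124162  47.67421217  53.94458953] [586.90356965  31.04568242  50.14028584]
0 [360 203  18  16 219] [563.37015607 -66.16174488  46.20775591] [608.8713171  -18.51159402  53.89132453] [585.96138997 -42.94364972  49.95052566]
```

Run:
```python
from h import *
from workcell import readout
p,d=cams.read_camera("side");W=world("side",d)
for v in range(180,194,2): print(v,[(u,*W[v,u].round(0).astype(int).tolist()) for u in range(346,368,3)])
s=readout.state();print(s["ee_pos"],s["width"],s["joints"],s["wrist_force"])
```

```text
180 [(346, 548, 18, 123), (349, 560, 21, 115), (352, 570, 22, 110), (355, 624, 86, 31), (358, 608, 49, 70), (361, 610, 37, 79), (364, 612, 26, 88), (367, 654, 69, 32)]
182 [(346, 549, 18, 116), (349, 559, 20, 109), (352, 571, 23, 102), (355, 620, 78, 32), (358, 626, 73, 34), (361, 608, 34, 75), (364, 614, 28, 77), (367, 649, 61, 33)]
184 [(346, 557, 31, 94), (349, 564, 27, 94), (352, 570, 22, 96), (355, 615, 71, 32), (358, 610, 50, 52), (361, 631, 65, 30), (364, 615, 29, 68), (367, 647, 57, 30)]
186 [(346, 556, 28, 89), (349, 563, 24, 89), (352, 603, 68, 34), (355, 601, 51, 48), (358, 607, 44, 51), (361, 629, 60, 27), (364, 633, 51, 33), (367, 642, 50, 30)]
188 [(346, 559, 32, 77), (349, 564, 26, 80), (352, 587, 44, 53), (355, 595, 42, 52), (358, 604, 39, 49), (361, 610, 34, 51), (364, 631, 48, 28), (367, 638, 43, 29)]
190 [(346, 582, 66, 29), (349, 564, 25, 74), (352, 584, 39, 51), (355, 590, 34, 53), (358, 598, 30, 52), (361, 604, 25, 53), (364, 627, 42, 28), (367, 633, 36, 31)]
192 [(346, 564, 39, 53), (349, 575, 41, 46), (352, 582, 37, 46), (355, 588, 30, 49), (358, 595, 25, 50), (361, 603, 22, 49), (364, 622, 35, 28), (367, 626, 26, 34)]
[588.83999686  36.84164318  33.93784623] 40.138815591175906 [-3.36067674e-02  2.64072550e-01  1.50738395e+00  1.76686158e-05
  1.36907956e+00 -1.49590172e-01] [-0.54032638 -0.17341899 -0.02835734]
```

Run:
```python
from h import *
s=np.load("side0.npz");W=world("side",s["d"])
print(proj("side",[[154.5,528,202],[154.5,528,215],[154.5,528,240]]),proj("top",[[154.5,528,202]]))
m=(np.hypot(W[...,0]-154,W[...,1]-528)<75)&(W[...,2]>150)&(W[...,2]<300)
P=W[m];print(len(P));
for k in np.argsort(P[:,2])[:8]:print(P[k].round(0))
cv2.imwrite("pics/tip0.png",cv2.resize(s["p"][40:130,80:160,::-1],None,fx=6,fy=6))
```

```text
[[134.8491249   98.58671688]
 [133.62182836  94.7010765 ]
 [131.21501705  87.08107355]] [[106.88784584 345.26654887]]
197
[138. 484. 242.]
[135. 483. 244.]
[146. 482. 244.]
[140. 478. 245.]
[171. 568. 245.]
[176. 564. 246.]
[166. 569. 246.]
[169. 568. 246.]
```

View pics/tip0.png

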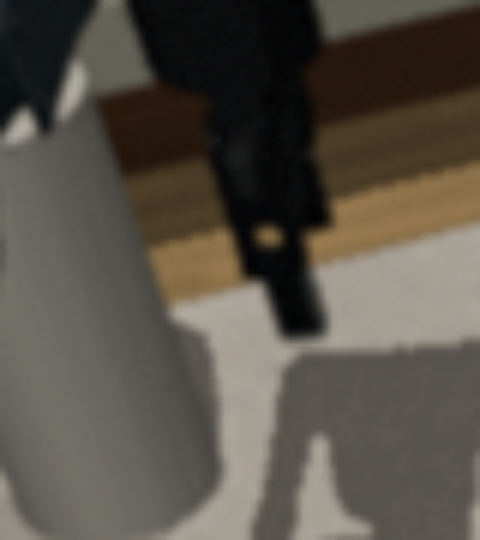

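The s1 crop shows the casting untouched at crop (320,310), with the fingertips at (300,300) and (365,265) hovering above it. Depth puts the real tips about 36 mm above the reported TCP, and the start picture, tip at crop (305,330), agrees. So I'll reopen, go lower step by step and watch the force.

Call:
apply_moves([
  [0,0,0,0,0,0,6.5],
  [0,0,0,0,0,0,6.5],
  [0,0,-0.8,0,0,0,6.5],
  [0,0,-1.6,0,0,0,6.5],
  [0,0,-1.6,0,0,0,6.5],
])

```text
time: 3.08
ee_pos: [586.6, 36.9, 14.5]
orientation: [-2.087, -2.344, 0.005]
wrist_force: [-1.4, 0.3, -0.3]
width: 64.7
grasp_force: 0.0
```

Call:
apply_moves([
  [0,0,-0.4,0,0,0,6.5],
  [0,0,-0.8,0,0,0,6.5],
  [0,0,-1.2,0,0,0,6.5],
  [0,0,-1.4,0,0,0,6.5],
  [0,0,-1.4,0,0,0,6.5],
])

```text
time: 3.5
ee_pos: [588.0, 36.9, 2.5]
orientation: [-2.088, -2.346, 0.001]
wrist_force: [0.5, 0.8, -1.2]
width: 65.1
grasp_force: 0.0
```

Run:
```python
from h import *
from workcell import readout
p,d=cams.read_camera("side");W=world("side",d)
a=cv2.resize(p[140:230,300:420,::-1],None,fx=6,fy=6,interpolation=cv2.INTER_CUBIC)
cv2.imwrite("pics/s2.png",cv2.convertScaleAbs(a,alpha=1.7))
s=readout.state();print(s["ee_pos"],s["width"],s["wrist_force"])
```

```text
[588.31109906  36.84998899   2.94001576] 65.01733575956618 [ 0.19853474 -0.4606741   0.33373216]
```

View pics/s2.png

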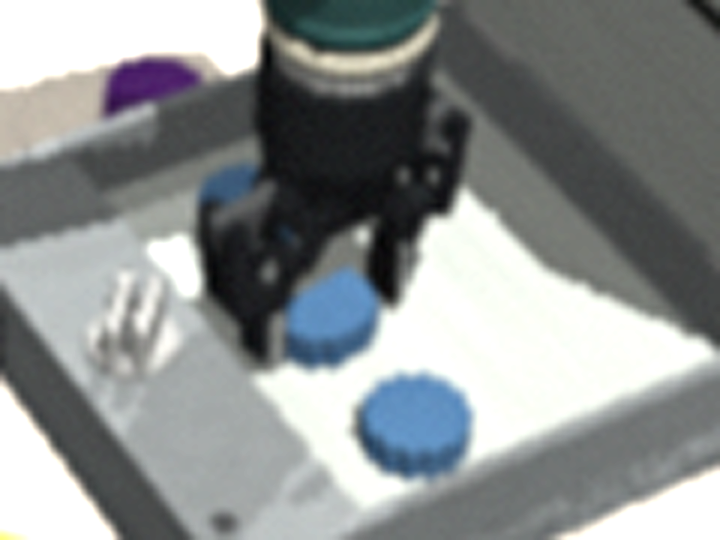

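The s2 crop shows the fingers straddling the casting at (330,320), with tips at (265,360) and (395,300). I'll close on it.

Call:
apply_moves([
  [0,0,0,0,0,0,5.5],
  [0,0,0,0,0,0,4.5],
  [0,0,0,0,0,0,4.0],
  [0,0,0,0,0,0,4.0],
  [0,0,0,0,0,0,4.0],
], newtons=40)

```text
time: 3.97
ee_pos: [589.1, 36.8, 4.0]
orientation: [2.088, 2.346, 0.001]
wrist_force: [0.2, -0.2, 1.7]
width: 48.4
grasp_force: 42.1
```

Call:
apply_moves([
  [0,0,3,0,0,0,4.0],
  [0,0,6,0,0,0,4.0],
  [0,0,9,0,0,0,4.0],
  [0,0,12,0,0,0,4.0],
  [0,-1,13,0,0,0,4.0],
])

```text
time: 4.38
ee_pos: [591.0, 28.0, 138.9]
orientation: [2.082, 2.344, 0.01]
wrist_force: [0.9, -0.7, 0.9]
width: 48.2
grasp_force: 41.9
```

Call:
apply_moves([
  [-1.2,-3.5,0,0,0,0,4.0],
  [-2.5,-7,0,0,0,0,4.0],
  [-3.8,-10.5,0,0,0,0,4.0],
  [-5.1,-14,0,0,0,0,4.0],
  [-6.5,-18,0,0,0,0,4.0],
])

```text
time: 4.8
ee_pos: [522.3, -153.7, 132.0]
orientation: [-2.087, -2.346, 0.001]
wrist_force: [0.0, -0.4, -1.1]
width: 48.4
grasp_force: 41.9
```

Call:
apply_moves([
  [-1.2,-3.5,0,0,0,0,4.0],
  [-2.5,-7,0,0,0,0,4.0],
  [-3.8,-10.5,0,0,0,0,4.0],
  [-5.5,-14,0,0,0,0,4.0],
  [-7.2,-18,0,0,0,0,4.0],
])

```text
time: 5.22
ee_pos: [450.6, -332.1, 131.9]
orientation: [-2.087, -2.345, -0.0]
wrist_force: [0.4, -0.1, 0.1]
width: 48.3
grasp_force: 41.9
```

Call:
apply_moves([
  [-0.7,-1.7,0,0,0,0,4.0],
  [-0.7,-1.7,-3,0,0,0,4.0],
  [-0.7,-1.7,-6,0,0,0,4.0],
  [-0.7,-1.7,-6,0,0,0,4.0],
  [-0.7,-1.7,-6,0,0,0,4.0],
])

```text
time: 5.63
ee_pos: [443.3, -346.6, 70.2]
orientation: [-2.085, -2.34, -0.0]
wrist_force: [0.9, 0.4, 0.6]
width: 48.2
grasp_force: 41.9
```

Call:
apply_moves([
  [0,0,-3,0,0,0,4.0],
  [0,0,-6,0,0,0,4.0],
  [0,0,-8,0,0,0,4.0],
  [0,0,-8.8,0,0,0,4.0],
  [0,0,-8.8,0,0,0,4.0],
])

```text
time: 6.05
ee_pos: [445.0, -347.1, -15.5]
orientation: [-2.086, -2.345, -0.0]
wrist_force: [-0.5, 0.4, 0.2]
width: 48.4
grasp_force: 41.9
```

Call:
apply_moves([
  [0,0,0,0,0,0,4.8],
  [0,0,0,0,0,0,5.5],
  [0,0,0,0,0,0,6.2],
  [0,0,0,0,0,0,6.2],
  [0,0,0,0,0,0,6.2],
])

```text
time: 6.47
ee_pos: [446.2, -348.5, -13.3]
orientation: [2.087, 2.345, -0.0]
wrist_force: [-1.2, -0.4, -0.1]
width: 62.0
grasp_force: 0.0
```

Call:
apply_moves([
  [0,0,3,0,0,0,6.2],
  [0,0,6,0,0,0,6.2],
  [0,0,9,0,0,0,6.2],
  [0,0,12,0,0,0,6.2],
  [0,0,15,0,0,0,6.2],
])

```text
time: 6.88
ee_pos: [445.4, -347.7, 137.3]
orientation: [2.088, 2.346, 0.0]
wrist_force: [-0.2, -0.6, 0.2]
width: 62.0
grasp_force: 0.0
```

Call:
apply_moves([
  [0.4,3.8,0,0,0,-0.1,4.5],
  [0.8,7.6,0,0,0,-0.2,4.5],
  [1.2,11.4,0,0,0,-0.3,4.5],
  [1.6,15.2,0,0,0,-0.4,4.5],
  [2,19,0,0,0,-0.45,4.5],
])

```text
time: 7.3
ee_pos: [465.4, -156.3, 136.0]
orientation: [2.563, 1.814, 0.001]
wrist_force: [0.1, -0.7, 0.1]
width: 44.8
grasp_force: 0.0
```

Run:
```python
from h import *
p,d=cams.read_camera("top");W=world("top",d);np.savez("top1.npz",p=p,d=d)
hsv=cv2.cvtColor(p,cv2.COLOR_RGB2HSV)
m=((hsv[...,0]>95)&(hsv[...,0]<118)&(hsv[...,1]>110)).astype(np.uint8)
n,l,st,ce=cv2.connectedComponentsWithStats(m)
for i in range(1,n):
    if 40<st[i,4]<400:print(st[i],np.median(W[l==i],0).round(0))
for lo in (86,90,94):
    R=(W[...,2]>lo)&(W[...,2]<106);R[:,:290]=0;R[:,325:]=0;R[:200]=0;R[225:]=0
    P=W[R];print("fast",len(P),cv2.minAreaRect(P[:,:2].astype(np.float32)),np.median(P,0),0.5*np.arctan2(*(lambda C:(2*C[0,1],C[0,0]-C[1,1]))(np.cov(P[:,:2].T))))
m0=(abs(W[...,2]-70)<4);m0[:,:240]=0;m0[:,375:]=0;m0[:196]=0;m0[228:]=0
v,u=np.nonzero(m0)
# front edge line of ledge: min x per y bin
P=W[m0];e=[]
for y in range(-90,170,10):
    q=P[(abs(P[:,1]-y)<5)]
    if len(q):e.append((y,q[:,0].min()))
e=np.array(e);print("front edge slope",np.polyfit(e[:,0],e[:,1],1))
a=cv2.resize(p[100:275,240:490,::-1],None,fx=3.2,fy=3.2,interpolation=cv2.INTER_CUBIC)
cv2.imwrite("pics/t1.png",cv2.convertScaleAbs(a,alpha=1.7))
```

```text
[272 168  17  16 199] [595. 116.  50.]
[327 169  16  17 195] [589. -40.  50.]
[170 204  23  21 381] [489. 393.  60.]
[436 217  14  17 183] [ 448. -349.   24.]
fast 78 ((488.4278564453125, 40.14373016357422), (37.50984573364258, 20.041889190673828), 47.83363342285156) [488.30431277  40.19590823  97.68631054] 0.84693580256033
fast 77 ((488.4278564453125, 40.14373016357422), (37.50984573364258, 20.041889190673828), 47.83363342285156) [488.15661719  39.10809423  97.69526151] 0.8532254641052756
fast 66 ((488.4278564453125, 40.14373016357422), (37.50984573364258, 20.041889190673828), 47.83363342285156) [488.30431277  39.086855    98.39536199] 0.8653265755163737
front edge slope [1.75685533e-03 4.56412558e+02]
```

View pics/t1.png

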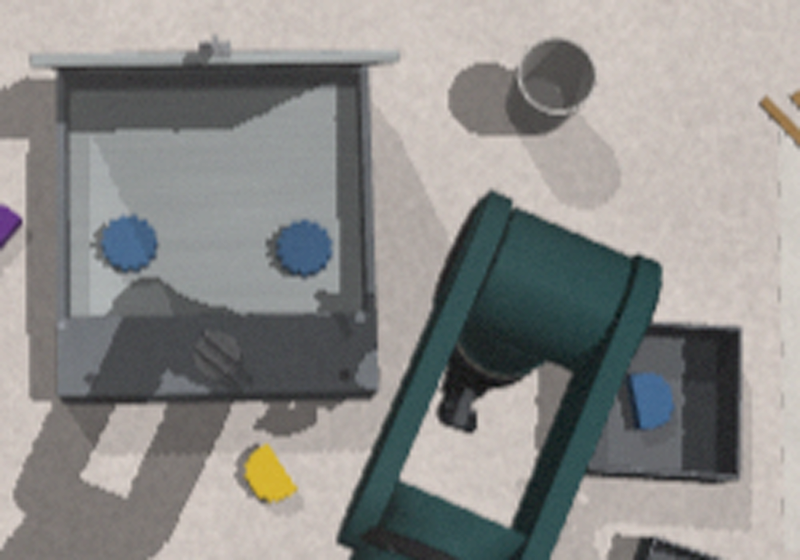

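The t1 picture shows the reject lying flat in the larger bin at (650,400) and both whole castings unmoved at (130,243) and (303,248). The fastener is at (218,357); it measures (488.4,40.1) with the slot at about 0.85 rad. Next I'll go to the fastener.

Call:
apply_moves([
  [0.4,3.8,0,0,0,-0.08,4.5],
  [0.8,7.6,0,0,0,-0.16,4.5],
  [1.4,11.4,0,0,0,-0.24,4.5],
  [2,15.6,0,0,0,-0.32,4.5],
  [2.4,19.5,0,0,0,-0.386,4.5],
])

```text
time: 7.77
ee_pos: [489.8, 38.9, 136.1]
orientation: [2.863, 1.291, 0.002]
wrist_force: [0.9, -0.0, 0.0]
width: 45.1
grasp_force: 0.0
```

Call:
apply_moves([
  [0,0.5,0,0,0,0,4.5],
  [0,0.5,-2,0,0,0,4.5],
  [0,0.5,-4,0,0,0,4.5],
  [0,0.5,-5,0,0,0,4.5],
  [0,0.5,-5,0,0,0,4.5],
])

```text
time: 8.18
ee_pos: [487.3, 41.9, 82.6]
orientation: [-2.859, -1.296, 0.008]
wrist_force: [0.1, -0.5, -0.3]
width: 44.9
grasp_force: 0.0
```

Call:
apply_moves([
  [0,0,-1,0,0,0,4.5],
  [0,0,-2,0,0,0,4.5],
  [0,0,-3,0,0,0,4.5],
  [0,0,-3.9,0,0,0,4.5],
  [0,0,-3.9,0,0,0,4.5],
])

```text
time: 8.6
ee_pos: [487.8, 42.0, 43.8]
orientation: [-2.86, -1.295, 0.006]
wrist_force: [0.2, 0.3, -0.2]
width: 45.1
grasp_force: 0.0
```

Run:
```python
from h import *
from workcell import readout
p,d=cams.read_camera("side");W=world("side",d)
s=readout.state();print(s["ee_pos"],s["width"],s["wrist_force"],s["orientation"],s["joints"])
a=cv2.resize(p[130:240,270:400,::-1],None,fx=5,fy=5,interpolation=cv2.INTER_CUBIC)
cv2.imwrite("pics/s3.png",cv2.convertScaleAbs(a,alpha=1.7))
```

```text
[488.39654223  42.0961797   44.87403405] 44.44997778775721 [-0.58007839 -0.86942829  0.87089389] [-2.86060403 -1.29569597  0.00415107] [-2.96955427e-02  4.46679029e-02  1.73570874e+00 -6.15435409e-05
  1.36412965e+00  6.90513108e-01]
```

View pics/s3.png

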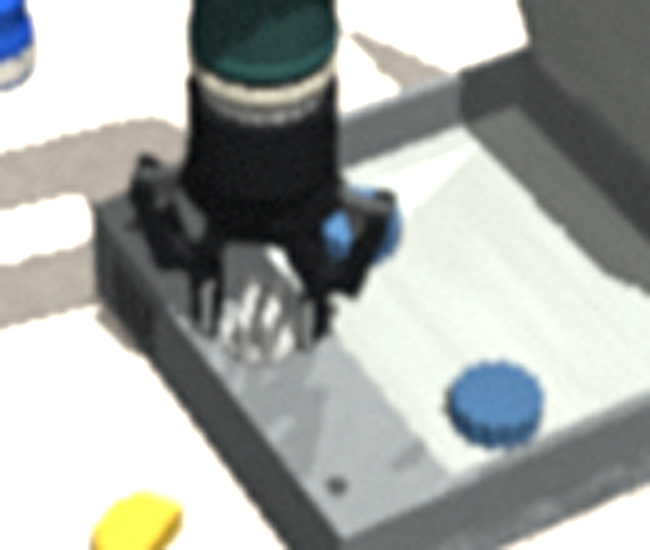

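The s3 crop shows the fastener plates at (262,320) between the open fingers, tips at (205,325) and (315,335). I'll close and turn it clockwise.

Call:
apply_moves([
  [0,-0.2,0,0,0,0,3.5],
  [0,-0.2,0,0,0,0,2.5],
  [0,-0.2,0,0,0,0,1.2],
  [0,-0.2,0,0,0,0,1.2],
  [0,-0.2,0,0,0,0,1.2],
], newtons=50)

```text
time: 9.07
ee_pos: [488.4, 41.4, 47.3]
orientation: [-2.859, -1.296, 0.001]
wrist_force: [-4.7, 2.9, 3.3]
width: 19.3
grasp_force: 50.8
```

Call:
apply_moves([
  [0,0,0,0,0,0,1.2],
  [0,0,0,0,0,0,1.2],
])

```text
time: 9.23
ee_pos: [488.4, 41.4, 47.3]
orientation: [-2.859, -1.296, 0.001]
wrist_force: [-5.2, 3.1, 3.9]
width: 19.1
grasp_force: 50.8
```

Call:
apply_moves([
  [0,0,0,0,0,-0.1,1.2],
  [0,0,0,0,0,-0.2,1.2],
  [0,0,0,0,0,-0.3,1.2],
  [0,0,0,0,0,-0.4,1.2],
  [0,0,0,0,0,-0.45,1.2],
])

```text
time: 9.65
ee_pos: [488.6, 41.1, 47.3]
orientation: [-3.078, -0.62, 0.002]
wrist_force: [-4.0, 2.8, 3.7]
width: 19.1
grasp_force: 50.7
```

Call:
apply_moves([
  [0,0,0,0,0,-0.1,1.2],
  [0,0,0,0,0,-0.2,1.2],
  [0,0,0,0,0,-0.3,1.2],
  [0,0,0,0,0,-0.4,1.2],
  [0,0,0,0,0,-0.4,1.2],
])

```text
time: 10.07
ee_pos: [488.7, 40.8, 47.3]
orientation: [-3.141, 0.001, 0.002]
wrist_force: [-6.5, 1.4, 6.2]
width: 18.9
grasp_force: 50.9
```

Call:
apply_moves([
  [0,0,0,0,0,0,1.2],
  [0,0,0,0,0,0,1.2],
  [0,0,0,0,0,0,1.2],
])

```text
time: 10.32
ee_pos: [488.7, 40.8, 47.3]
orientation: [-3.14, -0.005, 0.002]
wrist_force: [-4.3, 2.0, 5.0]
width: 19.0
grasp_force: 50.8
```

Call:
apply_moves([
  [0,0,0,0,0,0,2.5],
  [0,0,0,0,0,0,4.0],
  [0,0,0,0,0,0,4.5],
  [0,0,2,0,0,0,4.5],
  [0,0,5,0,0,0,4.5],
])

```text
time: 10.73
ee_pos: [486.9, 40.1, 93.3]
orientation: [3.142, 0.002, -0.012]
wrist_force: [0.7, -0.4, 0.4]
width: 45.2
grasp_force: 0.0
```

Call:
apply_moves([
  [0,-2,3,0,0,0,4.5],
  [0,-5,6,0,0,0,3.0],
  [0,-9,7,0,0,0,2],
  [0,-13,8,0,0,0,1],
  [0,-16,10,0,0,0,0],
])

```text
time: 11.15
ee_pos: [488.6, -122.4, 195.7]
orientation: [3.141, 0.001, -0.003]
wrist_force: [0.8, 0.1, -0.1]
width: 0.3
grasp_force: 0.0
```

Run:
```python
from h import *
p,d=cams.read_camera("top");W=world("top",d)
R=(W[...,2]>90)&(W[...,2]<106);R[:,:285]=0;R[:,330:]=0;R[:195]=0;R[228:]=0
P=W[R];C=np.cov(P[:,:2].T)
print("fast",len(P),cv2.minAreaRect(P[:,:2].astype(np.float32)),0.5*np.arctan2(2*C[0,1],C[0,0]-C[1,1]))
p2,d2=cams.read_camera("side")
for n,D in(("side",d2),("top",d)):
    W=world(n,D)
    # lid plane points
    R=(W[...,0]>640)&(W[...,0]<790)&(W[...,2]>120)&(W[...,2]<400)&(W[...,1]>-105)&(W[...,1]<185)
    P=W[R];print(n,len(P),P.min(0).round(0),P.max(0).round(0))
    if n=="side":
        Q=P[abs(P[:,1]-38)>30];c=np.polyfit(Q[:,2],Q[:,0],1);r=Q[:,0]-np.polyval(c,Q[:,2]);Q=Q[abs(r)<8];c=np.polyfit(Q[:,2],Q[:,0],1);print("x at z",c,np.polyval(c,[71,285]),"angle",np.pi/2+np.arctan(c[0]))
        for y in(-90,-40,100,170): 
            q=Q[abs(Q[:,1]-y)<10];print(y,q[:,2].max() if len(q) else None)
    T=P[(abs(P[:,1]-38)<25)&(P[:,2]>285)];print("tongue",len(T),T.min(0) if len(T) else 0,T.max(0) if len(T) else 0)
```

```text
fast 81 ((488.2167053222656, 40.17076110839844), (19.185482025146484, 37.39738845825195), 88.95986938476562) -0.09624392514924836
side 1887 [ 672. -103.  120.] [740. 115. 330.]
x at z [-3.20337566e-01  7.73078088e+02] [750.3341207  681.78188168] angle 1.2607872026277347
-90 286.95178105140985
-40 286.4329352466784
100 185.6999292129243
170 None
tongue 100 [671.56150168  23.83812405 285.25724544] [698.95683706  57.98725216 330.44309568]
top 621 [ 673. -100.  228.] [702. 179. 332.]
tongue 56 [672.51171145  14.80567397 285.02280934] [698.01421459  53.54423282 332.20468298]
```

Run:
```python
from h import *
A=[]
for n in("top","side","top","side"):
    p,d=cams.read_camera(n);W=world(n,d)
    for lo in(91,95):
        R=(W[...,2]>lo)&(W[...,2]<104)&(np.hypot(W[...,0]-488,W[...,1]-40)<26)
        P=W[R];C=np.cov(P[:,:2].T);r=cv2.minAreaRect(P[:,:2].astype(np.float32))
        print(n,lo,len(P),r,round(0.5*np.arctan2(2*C[0,1],C[0,0]-C[1,1]),3))
```

```text
top 91 81 ((488.6315002441406, 40.16705322265625), (19.17708396911621, 38.84675598144531), 88.96129608154297) -0.07
top 95 67 ((488.5485534667969, 40.18790817260742), (19.138519287109375, 38.68009567260742), 88.9619140625) -0.088
side 91 98 ((487.51617431640625, 38.49785614013672), (40.20927047729492, 22.33333396911621), 0.0414903461933136) 0.007
side 95 73 ((487.5141296386719, 38.90399932861328), (40.20297622680664, 21.498958587646484), 0.13693653047084808) 0.035
top 91 79 ((488.3154296875, 40.14324188232422), (19.23833465576172, 38.54344177246094), 88.9571533203125) -0.092
top 95 68 ((488.3160705566406, 40.18280792236328), (19.158187866210938, 38.5423698425293), 88.9616470336914) -0.098
side 91 99 ((488.55438232421875, 38.686553955078125), (40.376922607421875, 23.168949127197266), 4.907816410064697) 0.097
side 95 73 ((488.5874938964844, 38.53006362915039), (40.810699462890625, 22.654691696166992), 6.082316875457764) 0.134
```

The slot angle averages near 0 over both cameras, so the fastener is aligned. Next I'll go around the right side of the lid and in behind it.

Call:
apply_moves([
  [0,-2.5,1.6,0,0,0,0],
  [2,-5.3,3.2,0,0,0,0],
  [5,-5.3,3.2,0,0,0,0],
  [8,-5.3,3.2,0,0,0,0],
  [11,-5.3,3.2,0,0,0,0],
])

```text
time: 11.87
ee_pos: [600.6, -171.5, 227.6]
orientation: [-3.141, -0.004, 0.001]
wrist_force: [0.4, -0.9, 1.3]
width: -0.2
grasp_force: 0.0
```

Call:
apply_moves([
  [3,0,0,0,0,0,0],
  [6,0,0,0,0,0,0],
  [9,0,0,0,0,0,0],
  [12,0,0,0,0,0,0],
  [13.6,0,0,0,0,0,0],
])

```text
time: 12.28
ee_pos: [737.9, -169.8, 225.0]
orientation: [-3.14, -0.008, 0.004]
wrist_force: [-0.1, -0.9, -0.1]
width: -0.2
grasp_force: 0.0
```

Call:
apply_moves([
  [0,0,0,0,0,0,0],
  [0,0,0,0,0,0,0],
])

```text
time: 12.45
ee_pos: [735.6, -170.7, 225.5]
orientation: [-3.14, -0.006, 0.007]
wrist_force: [-0.6, -0.9, -0.0]
width: 0.0
grasp_force: 0.0
```

Run:
```python
from h import *
p,d=cams.read_camera("side");W=world("side",d)
P=W[(np.hypot(W[...,0]-735,W[...,1]+171)<70)&(W[...,2]>180)&(W[...,2]<420)]
for z in range(225,400,10):
    q=P[(P[:,2]>=z)&(P[:,2]<z+10)]
    if len(q):print(z,len(q),q.min(0).round(0),q.max(0).round(0))
W=world("side",d);R=(W[...,0]>640)&(W[...,0]<745)&(W[...,2]>120)&(W[...,2]<290)&(W[...,1]>-105)&(W[...,1]<0)
Q=W[R];c=np.polyfit(Q[:,2],Q[:,0],1);print(c)
```

```text
245 1 [ 734. -176.  252.] [ 734. -176.  252.]
255 21 [ 723. -184.  255.] [ 741. -159.  265.]
265 43 [ 723. -186.  266.] [ 743. -158.  275.]
275 47 [ 725. -188.  275.] [ 741. -159.  285.]
285 33 [ 724. -187.  286.] [ 735. -161.  295.]
295 63 [ 722. -203.  295.] [ 749. -141.  305.]
305 108 [ 722. -209.  305.] [ 750. -132.  315.]
315 107 [ 718. -218.  315.] [ 752. -126.  325.]
325 123 [ 718. -224.  325.] [ 740. -115.  335.]
335 160 [ 718. -233.  335.] [ 750. -110.  345.]
345 200 [ 715. -234.  345.] [ 749. -113.  355.]
355 153 [ 716. -225.  355.] [ 744. -133.  365.]
365 71 [ 716. -216.  365.] [ 745. -162.  375.]
375 43 [ 701. -211.  375.] [ 745. -166.  385.]
385 137 [ 698. -211.  385.] [ 757. -153.  395.]
395 145 [ 698. -211.  395.] [ 754. -148.  405.]
[-3.19021291e-01  7.72976389e+02]
```

Call:
apply_moves([
  [0,3,0,0,0,0,0],
  [0,6.5,0,0,0,0,0],
  [0,10,0,0,0,0,0],
  [0,13.5,0,0,0,0,0],
  [0,13.5,0,0,0,0,0],
])

```text
time: 12.92
ee_pos: [734.0, -29.6, 230.3]
orientation: [-3.138, -0.015, -0.002]
wrist_force: [0.6, 0.7, -0.4]
width: -0.4
grasp_force: 0.0
```

Call:
apply_moves([
  [0,0,0,0,0,0,0],
  [-1,0,0,0,0,0,0],
  [-2.3,0,0,0,0,0,0],
  [-3.8,0,-0.4,0,0,0,0],
  [-5.2,0,-0.9,0,0,0,0],
])

```text
time: 13.33
ee_pos: [682.8, -39.2, 220.4]
orientation: [3.141, -0.001, 0.005]
wrist_force: [3.7, -0.4, 0.1]
width: -0.1
grasp_force: 0.8
```

Call:
apply_moves([
  [-2.5,0,-1.4,0,0,0,0],
  [-4.8,0,-3.1,0,0,0,0],
  [-6.8,0,-5.1,0,0,0,0],
  [-7.6,0,-6.2,0,0,0,0],
  [-8.4,0,-7.4,0,0,0,0],
])

```text
time: 13.75
ee_pos: [597.8, -39.2, 146.9]
orientation: [3.141, -0.002, 0.004]
wrist_force: [-0.4, -0.5, 5.0]
width: -0.2
grasp_force: 2.0
```

Run:
```python
from h import *
from workcell import readout
p,d=cams.read_camera("side")
s=readout.state();print(s["ee_pos"],s["wrist_force"],s["grasp_force"])
a=cv2.resize(p[60:240,240:460,::-1],None,fx=3.3,fy=3.3,interpolation=cv2.INTER_CUBIC)
cv2.imwrite("pics/s4.png",cv2.convertScaleAbs(a,alpha=1.5))
```

```text
[595.71798447 -39.13147453 144.04217234] [-0.94996315 -0.62011409  1.78718754] 1.4486993942409754
```

View pics/s4.png

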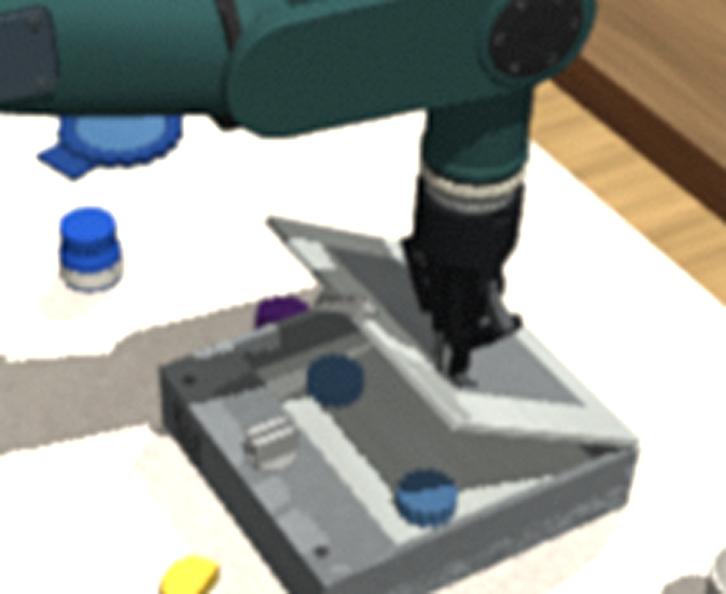

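The s4 crop shows the lid half shut under the fingers at (455,370), with the tongue at (345,300) and the slot at (270,437) pointing at it. I'll carry on down.

Call:
apply_moves([
  [-0.6,0,-1,0,0,0,0],
  [-1.1,0,-2,0,0,0,0],
  [-1.6,0,-3.1,0,0,0,0],
  [-2,0,-4.2,0,0,0,0],
  [-2.3,0,-5.1,0,0,0,0],
])

```text
time: 14.22
ee_pos: [576.1, -39.2, 96.1]
orientation: [3.14, -0.001, 0.003]
wrist_force: [-1.7, 1.2, 4.3]
width: 0.1
grasp_force: 2.5
```

Call:
apply_moves([
  [-0.2,0,-0.9,0,0,0,0],
  [-0.3,0,-1.6,0,0,0,0],
  [-0.4,0,-2.4,0,0,0,0],
  [-0.5,0,-3.1,0,0,0,0],
  [-0.5,0,-3.1,0,0,0,0],
])

```text
time: 14.63
ee_pos: [570.5, -39.1, 63.8]
orientation: [3.141, -0.001, -0.001]
wrist_force: [-2.6, -0.1, 4.7]
width: -0.5
grasp_force: 2.2
```

Call:
apply_moves([
  [0,0,-0.2,0,0,0,0],
  [0,0,-0.4,0,0,0,0],
  [0,0,-0.6,0,0,0,0],
  [0,0,-0.7,0,0,0,0],
])

```text
time: 14.97
ee_pos: [570.6, -39.1, 57.8]
orientation: [3.14, -0.0, -0.002]
wrist_force: [-4.6, -0.6, 5.6]
width: -0.2
grasp_force: 3.0
```

Call:
apply_moves([
  [0,0,-0.1,0,0,0,0],
  [0,0,-0.2,0,0,0,0],
  [0,0,-0.2,0,0,0,0],
])

```text
time: 15.22
ee_pos: [570.6, -39.0, 55.8]
orientation: [3.14, -0.0, -0.002]
wrist_force: [-3.7, -1.2, 4.8]
width: -0.1
grasp_force: 2.4
```

```bash
cat > lid.py <<'E'
from h import *
from workcell import readout
f=[readout.state()["wrist_force"]]
for n in("top","side"):
    p,d=cams.read_camera(n);W=world(n,d);f.append(readout.state()["wrist_force"])
    R=(W[...,0]>545)&(W[...,0]<735)&(W[...,1]>60)&(W[...,1]<165)&(W[...,2]>60)&(W[...,2]<130)
    P=W[R];c=np.polyfit(P[:,0],P[:,2],1);print(n,len(P),"angle",-c[0],"z at 560",np.polyval(c,560))
print(np.array(f).round(1))
E
python3 lid.py
```

```text
top 2464 angle 0.01929251463787903 z at 560 85.14750517329564
side 777 angle 0.02077365992305785 z at 560 85.85708112991139
[[-3.7 -1.2  4.8]
 [-4.6 -1.5  5. ]
 [-3.4 -0.5  5.9]]
```

Call:
apply_moves([
  [0,0,-0.1,0,0,0,0],
  [0,0,-0.2,0,0,0,0],
  [0,0,-0.3,0,0,0,0],
  [0,0,-0.3,0,0,0,0],
])

```text
time: 15.65
ee_pos: [570.8, -39.0, 52.6]
orientation: [3.14, -0.0, -0.001]
wrist_force: [-4.0, -1.0, 4.9]
width: -0.1
grasp_force: 2.5
```

Call:
apply_moves([
  [0,0,-0.05,0,0,0,0],
  [0,0,-0.1,0,0,0,0],
  [0,0,-0.1,0,0,0,0],
])

```text
time: 15.9
ee_pos: [570.9, -39.0, 52.1]
orientation: [3.14, -0.0, -0.001]
wrist_force: [-5.9, -0.5, 7.0]
width: -0.2
grasp_force: 3.4
```

Call:
apply_moves([
  [0,0,-0.05,0,0,0,0],
  [0,0,-0.1,0,0,0,0],
  [0,0,-0.1,0,0,0,0],
  [0,0,-0.1,0,0,0,0],
])

```text
time: 16.23
ee_pos: [570.9, -39.0, 52.0]
orientation: [3.14, -0.0, -0.001]
wrist_force: [-6.8, -1.0, 9.3]
width: 0.0
grasp_force: 5.2
```

```bash
python3 lid.py
python3 - <<'E'
from h import *
p,d=cams.read_camera("top");W=world("top",d)
a=cv2.resize(p[100:275,160:490,::-1],None,fx=2.4,fy=2.4,interpolation=cv2.INTER_CUBIC)
cv2.imwrite("pics/end.png",cv2.convertScaleAbs(a,alpha=1.6)[:, :800])
E
```

```text
top 2453 angle -0.002904292396892532 z at 560 81.1882026478186
side 782 angle -0.0005854880804352307 z at 560 81.74823832192473
[[-6.8 -1.   9.3]
 [-6.7 -0.4 11.1]
 [-7.7  0.5 10.9]]
```

View pics/end.png

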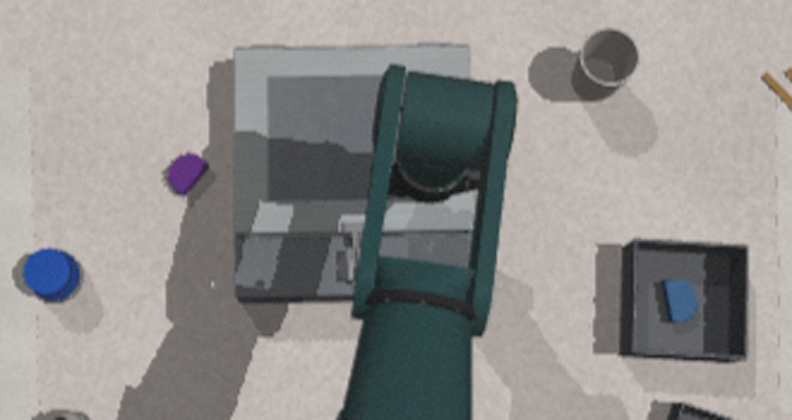

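The final picture shows the lid flat on the box (235–470, 45–235), the tongue in the slot at (347,255) and the reject in the bin at (680,300). The jar at (50,275) and cup at (610,57) are undisturbed. The wrist reads about 10 N upward and the measured lid angle is about 0, so I'm handing in.

```bash
python3 -c "
from workcell import ticket
print(ticket.job_done())"
```

```text
the job is handed in; nothing more can be done
None
```

The job is handed in at about 16 s of the 64 s limit, no verdict returned: the broken casting is in the larger bin, the slot is in line with the tongue to within measurement (tongue seen in the slot), and the fingers hold the lid flush with about 10 N upward at the wrist.

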